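# Check the oil dipstick of a garden water pump

## Robot

A 7-joint arm with a two-finger parallel gripper is mounted at the origin on the work surface. World frame = base frame: x ahead of the robot, y to its left, z up, the work surface at z = 0. Lengths are in mm, angles in rad, forces in N, time in s.
With the tool pointing down it reaches from about 400 to 875 mm from the base axis. Payload 4.4 kg.
Tool frame: the origin (TCP) lies at the very end of the fingers, on their centre line; the grasp point (between the pads) lies 19 mm behind it (ctrl.pinch_z is the z of the grasp point in the tool frame, in mm); z points along the fingers, x is the direction in which the jaws open and shut, and the axes are right-handed (so a half turn about z gives the same grasp; the last joint's range is limited). The gripper opens to 85 mm and grips with 20 to 120 N. Pads are 22 mm wide; open, the fingers measure 114 mm over their backs; the gripper's body (76 mm by 85 mm) begins 54 mm behind the grasp point. The pads swing forward as they close: fully open they stand 13 mm farther back than shut.
Start: joints at [-1.346, 0.628, 0.038, 1.517, -0.027, 0.996, -0.02], TCP at [186.343, 622.731, 231.313] pointing down, gripper open.
Joint ranges: [-3.06, 3.06], [-0.37, 2.12], [-1.25, 1.32], [0.18, 2.47], [-1.1, 4.24], [0.23, 1.98], [-2.94, 2.94]. Speed limits (rad/s): [2.57, 2.57, 3.14, 3.14, 3.14, 3.14, 3.14].

## Interface

Orientations are given as [roll, pitch, yaw] about the fixed x, y, z axes, in that order (R = Rz(yaw) Ry(pitch) Rx(roll)).
In Python, from cell import sensors, get_image, order, ctrl gives the robot as it stands.
- The arm moves only by the tool arm_command, never from a script. Its argument "rows" is a list that holds one entry, the list of rows, each a list of 6 numbers: the shift along the tool's x, y, z in mm, then the turn, a rotation vector about the tool's x, y, z in degrees. A call has 1 to 20 rows; each row is the pose to reach, as a shift and turn from the pose commanded when the call began, along the tool's axes at that moment; what a row does not reach only later rows make up. A row lasts 1/12 s, in which the tool goes at most 41.7 mm and 7.16 degrees, less where a joint would pass 70% of its speed; a pose out of reach is approached as far as the arm can. A call with a gripper value outside its range is refused whole. "claw" is the opening, from -1 (shut) to 1 (fully open), set as the call begins (left out, the last holds). The fingers move at their own pace and stop on an object; the grip force is fixed at half the most. Time passes only in rows, so rows that repeat a pose let the fingers close. It gives the time, the measured TCP pose, the force and the opening at its end, in the units of the state.
- sensors.read_state(): the state, without advancing time (a new reading comes with each control period).
- get_image(name): name is "scene" or "top"; returns a dict with "pixels" (384x512x3 uint8, red, green, blue), "z_map" (384x512 float32, mm along the optical axis (not along the pixel's ray), 0 where there is no reading), "K" (3x3 intrinsics, pixels), "pose" (4x4, takes a point from camera to world coordinates). Camera axes: x right, y up, looking along -z (the intrinsics and any distortion apply to the point x, -y, -z); pixel columns grow to the right and rows downward; lengths in mm; the calibration is good to about 2 mm. A picture is of the moment at which its call begins.
- order.finish_job(): hands the job in, once; it reports no verdict.
The state is a dict: "clock": time; "qpos": joint angles; "qd": joint speeds; "tau": joint torques, N m; "eef_pos": TCP position; "tool_rot": TCP orientation; "force": force on the tool from outside, world axes, zero at the start; "torque": the same for the moment, N m; "width": finger opening in mm.
Only numpy, scipy, OpenCV 4.12 (cv2) and the standard library are available. Lean on these libraries where they do the work, as an engineer would, in place of code of your own. Each camera call takes 0.05 s, during which the arm holds its last target.

## Task

The wiped dipstick lies across the drip tray: take it by its yellow grip and push it down the pump's slanting dipstick tube until its collar stops on the mouth of the tube, then draw it right out again. Bring its tip away from the pump over the open bench and hold it up for reading, still, level and with the flat of the blade facing up, at least 20 cm above the bench; finish like that, with the dipstick still held in the gripper. Leave the spray can, oil bottle, screwdriver and hinge where they are.

Things in the scene. Friction and masses are not known exactly. Their poses are not given: they have to be found in the camera images.
- dipstick: oil dipstick, 60 g, 188 mm long: flat steel blade 8 mm wide, 4 mm thick; round yellow collar, 34 mm across; yellow grip. Origin on the centre line at the collar's seating face. x: along the blade to the tip (at 130 mm); z: square to the blade's flat, up as it lies. Collar x -6 to 0 mm; grip -58 to -6 mm; tapered rubber seal 13.6 to 9 mm thick, 0 to 12 mm; centre of mass about x = 28 mm
- dipstick_grip (a point): middle of the yellow grip (dipstick x = -32 mm), axes as the dipstick's. The grip is 52 mm long, 16 mm wide in y with flat sides, 22 mm high in z. At the start the dipstick lies loose and level across the tray's long rims, 48 mm above the bench, with grip and collar overhanging one side
- dipstick_tip (a point): tip of the blade (dipstick x = 130 mm); low and full marks 38 and 14 mm before it
- dip_tube: black tube with a yellow band, fixed to the pump, leaning 45 degrees over its side. Origin: centre of its open mouth, 172 mm above the bench. z: out of the mouth along the axis (the dipstick goes in along -z); x: level, along the pump. Outside 21 mm, bore 16 mm; the mouth flares to 30 mm outside, 25 mm inside. Open for 150 mm below the mouth, so the collar seats before the tip touches anything
- pump_set: red, white and black engine pump, 340 (x) by 220 by 295 mm high, fixed; origin under its base centre. Tube mouth at x 10, y 152, z 172 mm, leaning to +y. Heights on that side: 105 mm to y = 76; 203 mm to y = 36; outlet pipe, 50 mm wide, at x -85, y 32, 212 mm; fan cover, radius 92 about y -5, z 128, from x = 70 on; tank and handle, y below 0, 295 mm
- drip_tray: open steel tray fixed on the bench, 90 mm (its x) by 170 mm (its y), 46 mm high, 3 mm walls; origin at the centre of its underside. The dipstick lies across it along its x, tip towards +x
- spray_can: red and white spray can, 52 mm diameter, 155 mm tall, origin at the centre of its underside; bystander
- oil_bottle: grey oil bottle with yellow label and black cap, 55 by 85 mm, 183 mm tall, origin at the centre of its underside; bystander
- screwdriver: orange-handled screwdriver, 190 mm long, lying along its x, origin under its middle; bystander
- hinge: chromed cabinet hinge, about 90 by 52 mm and 17 mm high, lying flat, origin under its middle; bystander
Mind the look-alikes: they are no part of the job. There is more than one size of the dipstick; the job needs the smallest. Leave any orange look-alike of the drip_tray alone.

How it is judged (in metres and radians):
On the way, in this order (a step that is already met when the one before it is completed fails the run):
1. the dipstick is fully home in the tube: collar within 3 mm of the mouth, on the tube's axis (z of dipstick in the frame of dip_tube below 0.003 m and distance between dipstick and dip_tube below 0.008 m and angle between the x axis of dipstick and the z axis of dip_tube, either way round below 0.12 rad), for 0.2 s.
2. the blade is drawn right out of the tube (z of dipstick_tip in the frame of dip_tube above 0.005 m), for 0.2 s.
At the end, for the whole second after the job is handed in: the dipstick is held by the fingers and carried by nothing else, still, level and a flat side up within 9 degrees, its tip over 19 cm above the bench and, seen from above, not over the pump (over 17 cm from its origin on the tube's side, 12 cm on the other, 17 or 18 cm at its ends) ((angle between dipstick's own z axis and vertical below 0.16 rad or angle between dipstick's own z axis and vertical above 2.98 rad) and height (world z) of dipstick_tip above 0.19 m and (y of dipstick_tip in the frame of pump_set above 0.17 m or y of dipstick_tip in the frame of pump_set below -0.12 m or x of dipstick_tip in the frame of pump_set above 0.17 m or x of dipstick_tip in the frame of pump_set below -0.18 m) and contact force between dipstick and the fingers above 1 N and contact force between dipstick and pump_set below 0.01 N and contact force between dipstick and drip_tray below 0.01 N and linear speed of dipstick below 0.02 m/s and angular speed of dipstick below 0.15 rad/s and contact force between dipstick and oil_bottle below 0.01 N and contact force between dipstick and spray_can below 0.01 N); the arm keeps its last pose, push and grip.
It fails at once if a bystander (spray can, oil bottle, screwdriver, hinge) is moved more than 3 cm (distance of any of spray_can, oil_bottle, screwdriver, hinge from where it was at the start of the episode above 0.03 m).
It also fails if it takes over 51 s, if anything falls off the work surface, if the arm or the gripper's body presses on something with over 40 N, if the wrist force passes 120 N, or if a joint passes its speed limit or range.

## Working session

There is one attempt and no reset: what is moved stays moved. The work goes in short steps, Python scripts to look and compute and a tool call to move; the robot and the scene stay as the last step left them, time stands still between calls to the robot, and variables do not carry over. Pictures are saved under pics/ and viewed, and the job is handed in when it is done.

Besides the shell and the picture viewer there is one more tool, called after ">>>" as name([rows], argument=value, ...), one row to a line, values as JSON. arm_command: Moves the arm, as the interface text tells. Its arguments: {"type":"object","properties":{"rows":{"type":"array","items":{"type":"array","items":{"type":"array","items":{"type":"number"}}}},"claw":{"type":"number"}},"required":["rows"]}

```bash
ls -la; mkdir -p pics; python3 - <<'E'
from cell import sensors,get_image,order,ctrl
import cv2,numpy as np
print(sensors.read_state(), ctrl.pinch_z)
for n in("scene","top"):
    d=get_image(n);cv2.imwrite(f"pics/{n}0.png",cv2.cvtColor(d["pixels"],cv2.COLOR_RGB2BGR)); np.savez(f"{n}0.npz",**{k:d[k] for k in("pixels","z_map","K","pose")}); print(d.keys(),d["K"],d["pose"])
E
```

```text
total 12
drwxr-xr-x  3 agent agent 4096 Dec  7 05:09 .
drwxr-xr-x 23 root  root  4096 Dec  7 05:09 ..
drwxr-xr-x  2 agent agent 4096 Dec  7 05:09 pics
{'clock': 0.0, 'qpos': array([-1.34583471,  0.62932904,  0.03843927,  1.51836763, -0.02697266,
        0.99630862, -0.02003865]), 'qd': array([ 0.00016678,  0.00093089,  0.00019761, -0.00131489,  0.00042674,
        0.00127103,  0.00133926]), 'tau': array([-1.05464009e-03, -5.63398111e+01,  1.22589670e+00, -1.93452626e+01,
        1.09190232e-02,  1.08587416e-02, -5.39411843e-06]), 'eef_pos': array([186.14199809, 622.12270638, 230.40024896]), 'tool_rot': array([3.14154702e+00, 1.89414264e-03, 1.28001308e+00]), 'force': array([-0.27290419, -0.66584057,  0.92559686]), 'torque': array([-0.01645902,  0.00654766, -0.04397926]), 'width': 85.32014465159682} -18.700000000000003
dict_keys(['pixels', 'z_map', 'K', 'pose']) [[362.42441451   0.         256.78655829]
 [  0.         362.42441451 185.90117547]
 [  0.           0.           1.        ]] [[ 6.97547867e-01 -5.03418653e-01  5.09898650e-01  1.11149609e+03]
 [ 7.16435081e-01  5.02077736e-01 -4.84395212e-01 -3.40988516e+02]
 [-1.21551749e-02  7.03198127e-01  7.10890037e-01  9.63505367e+02]
 [ 0.00000000e+00  0.00000000e+00  0.00000000e+00  1.00000000e+00]]
dict_keys(['pixels', 'z_map', 'K', 'pose']) [[470.32536137   0.         264.92938747]
 [  0.         470.32536137 194.87501842]
 [  0.           0.           1.        ]] [[-1.37143165e-03  9.82024525e-01 -1.88748383e-01  2.82419718e+02]
 [-9.99900695e-01 -3.99397058e-03 -1.35147202e-02  2.03650703e+02]
 [-1.40256422e-02  1.88711105e-01  9.81932482e-01  1.39966565e+03]
 [ 0.00000000e+00  0.00000000e+00  0.00000000e+00  1.00000000e+00]]
```

View pics/scene0.png

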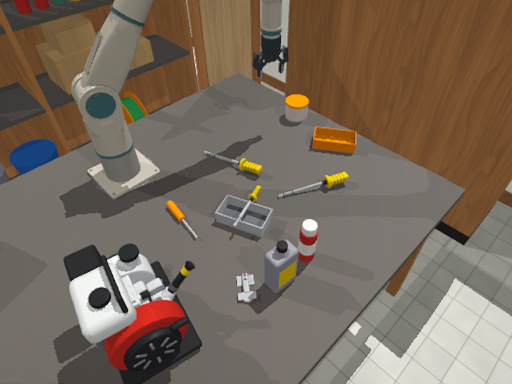

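View pics/top0.png

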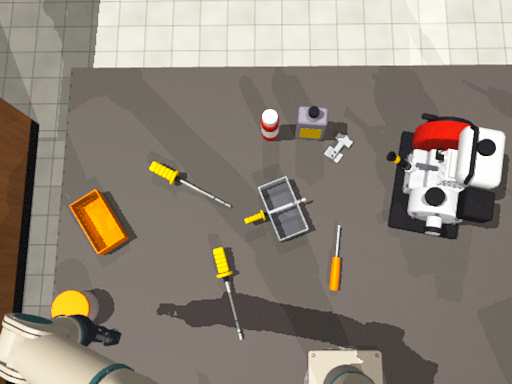

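```bash
cat > h.py <<'E'
import numpy as np,cv2
def load(n): return dict(np.load(n))
def ray(d,u,v):
    K=d["K"];r=np.array([(u-K[0,2])/K[0,0],-(v-K[1,2])/K[1,1],-1.]);P=d["pose"];return P[:3,3],P[:3,:3]@r
def at_z(d,u,v,z):
    o,r=ray(d,u,v);return o+r*(z-o[2])/r[2]
def at_map(d,u,v):
    o,r=ray(d,u,v);return o+r*d["z_map"][int(round(v)),int(round(u))]
def proj(d,p):
    P=d["pose"];q=P[:3,:3].T@(np.asarray(p,float)-P[:3,3]);K=d["K"];return K[0,0]*q[0]/-q[2]+K[0,2],K[1,1]*-q[1]/-q[2]+K[1,2]
def crop(d,u0,v0,u1,v1,s,fn):
    im=cv2.cvtColor(d["pixels"],cv2.COLOR_RGB2BGR)[v0:v1,u0:u1];im=cv2.resize(im,None,fx=s,fy=s,interpolation=cv2.INTER_CUBIC)
    for u in range((u0+9)//10*10,u1,10):
        cv2.line(im,(int((u-u0+.5)*s),0),(int((u-u0+.5)*s),6),(0,255,255),1);cv2.putText(im,str(u),(int((u-u0+.5)*s)-10,16),0,.35,(0,255,255),1)
    for v in range((v0+9)//10*10,v1,10):
        cv2.line(im,(0,int((v-v0+.5)*s)),(6,int((v-v0+.5)*s)),(0,255,255),1);cv2.putText(im,str(v),(8,int((v-v0+.5)*s)+4),0,.35,(0,255,255),1)
    cv2.imwrite(fn,im)
E
python3 - <<'E'
from h import *
t=load("top0.npz");s=load("scene0.npz")
crop(t,235,165,325,250,8,"pics/ct.png");crop(s,200,175,290,245,8,"pics/cs.png")
crop(t,380,110,512,245,5,"pics/pt.png");crop(s,60,235,210,384,5 and 4,"pics/ps.png")
E
```

```text
(no output)
```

View pics/ct.png

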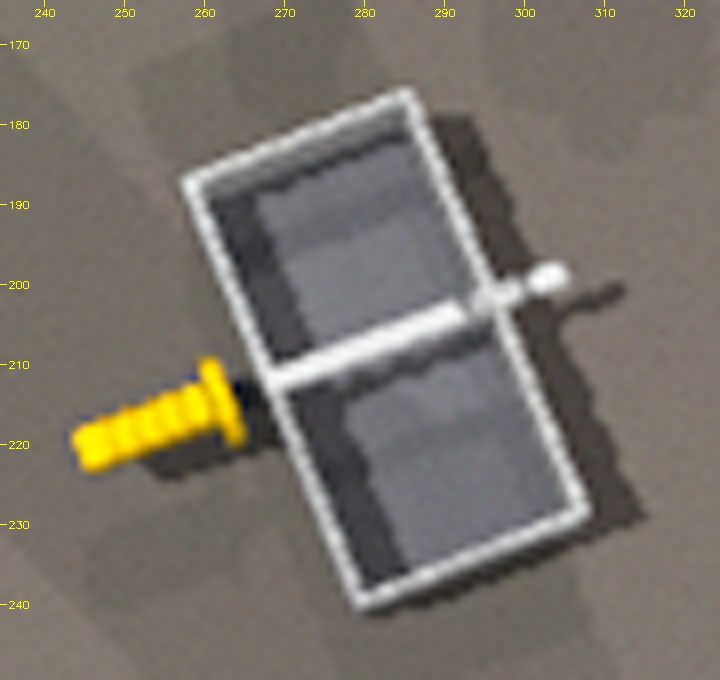

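View pics/cs.png

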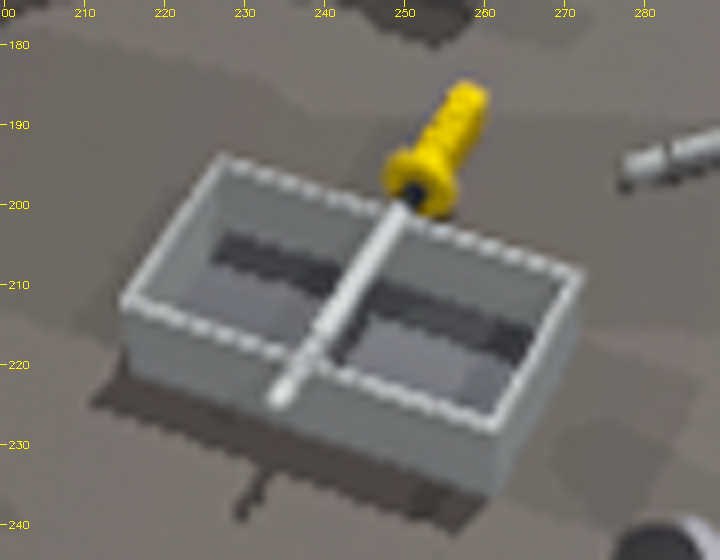

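View pics/pt.png

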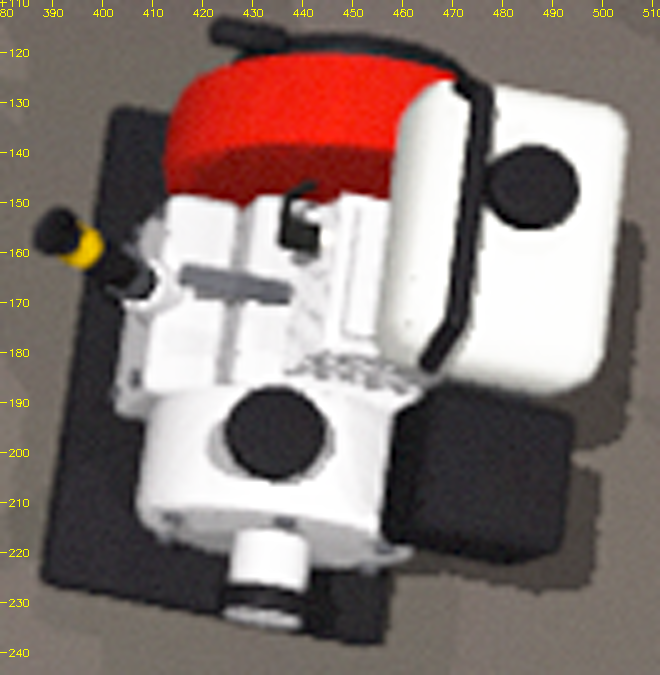

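View pics/ps.png

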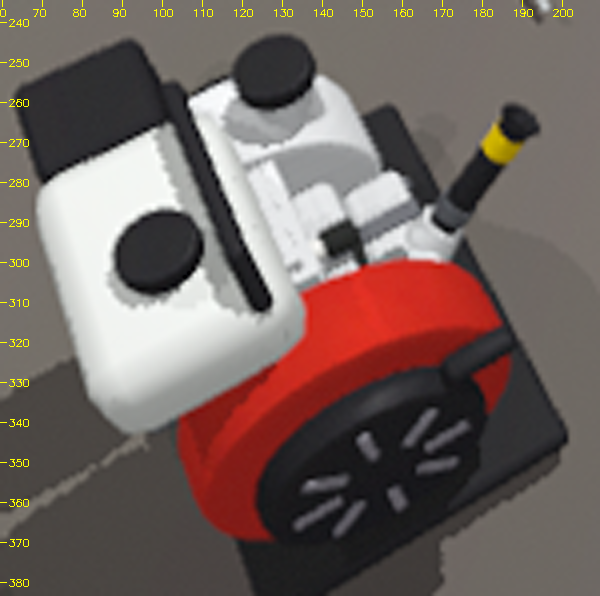

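```bash
cat >> h.py <<'E'
def tri(t,pt,s,ps):
    o1,r1=ray(t,*pt);o2,r2=ray(s,*ps);r1/=np.linalg.norm(r1);r2/=np.linalg.norm(r2)
    A=np.c_[r1,-r2];x=np.linalg.lstsq(A,o2-o1,rcond=None)[0];a=o1+r1*x[0];b=o2+r2*x[1];return (a+b)/2,np.linalg.norm(a-b)
E
python3 - <<'E'
from h import *
np.set_printoptions(precision=1,suppress=True)
t=load("top0.npz");s=load("scene0.npz")
print("tip",at_z(t,303.5,199,48),at_z(s,234,224.5,48),tri(t,(303.5,199),s,(234,224.5)))
print("gripend",at_z(t,245.5,220.5,48),at_z(s,258,185.5,48))
print("collar c",at_z(t,262.5,215,48),at_z(s,251.5,198,48),at_map(t,254,217))
print("tray corners t",[at_z(t,u,v,46) for u,v in((258,187.5),(285.5,176.5),(307.5,228.5),(279,240))])
print("tray corners s",[at_z(s,u,v,46) for u,v in((227.5,194.5),(271.5,208.5),(261,227.5),(215.5,212))])
print("mouth",tri(t,(391,155.5),s,(189.5,264.5)),at_z(t,391,155.5,172),at_z(s,189.5,264.5,172))
for u,v in ((405,120),(392,220),(450,232),(430,228)): print("base",at_map(t,u,v))
for n,d,c in(("t",t,[(403,111),(388,225.5),(456,237.5)]),("s",s,[(156.5,261.5),(201,344),])):
  print(n,[at_z(d,u,v,16) for u,v in c])
E
```

```text
tip [529.5 109.7  48. ] [528.2 109.   48. ] (array([529. , 109.2,  48.7]), np.float64(1.2799455355915164))
gripend [466.8 278.7  48. ] [456.4 287.3  48. ]
collar c [482.8 229.4  48. ] [483.9 229.1  48. ] [474.6 253.4  64.6]
tray corners t [array([564.8, 242.6,  46. ]), array([597.6, 161.5,  46. ]), array([443.2,  99.5,  46. ]), array([410.3, 182. ,  46. ])]
tray corners s [array([411.5, 182.5,  46. ]), array([564.6, 244.8,  46. ]), array([597. , 163.2,  46. ]), array([443.9, 101.5,  46. ])]
mouth (array([ 624.7, -118.5,  173.1]), np.float64(0.29377651378846137)) [ 624.9 -118.9  172. ] [ 624.1 -118.1  172. ]
base [ 788.4 -214.6   -3.8]
base [ 470.  -150.2   25.7]
base [ 433.9 -315.8   28.1]
base [ 434.2 -225.9  125.4]
t [array([ 810.5, -204.2,   16. ]), array([ 455., -140.,   16.]), array([ 419. , -336.7,   16. ])]
s [array([ 448.3, -139.8,   16. ]), array([ 740.6, -196.3,   16. ])]
```

```bash
python3 - <<'E'
from h import *
np.set_printoptions(precision=1,suppress=True)
t=load("top0.npz");s=load("scene0.npz")
a,b,c=[at_z(t,u,v,27) for u,v in [(403.5,130.5),(388,225.5),(456,237.5)]]
print(a,b,c,np.degrees(np.arctan2(*(a-b)[[1,0]])),np.degrees(np.arctan2(*(b-c)[[1,0]]))-90,np.linalg.norm(a-b),np.linalg.norm(b-c))
# ring centres along tube: yellow band / lower collar
for pt,ps in (((396.5,158.5),(184.5,271)),((406,165.5),(172.5,289))): print(tri(t,pt,s,ps))
o=np.array([480.9,230.1,48]);y=np.radians(-68.3)
ax=np.array([np.cos(y),np.sin(y),0]);ay=np.array([-ax[1],ax[0],0]);az=np.array([0,0,1.])
def draw(d,fn,u0,v0,u1,v1,S):
    im=cv2.cvtColor(d["pixels"],cv2.COLOR_RGB2BGR)[v0:v1,u0:u1];im=cv2.resize(im,None,fx=S,fy=S,interpolation=cv2.INTER_CUBIC)
    def L(P,col):
        q=[((lambda z:(int((z[0]-u0+.5)*S),int((z[1]-v0+.5)*S)))(proj(d,p))) for p in P]
        for i in range(len(q)-1): cv2.line(im,q[i],q[i+1],col,1)
    for z in(-11,11): L([o+ax*x+ay*w+az*z for x,w in((-58,-8),(-6,-8),(-6,8),(-58,8),(-58,-8))],(0,0,255) if z>0 else (255,0,0))
    for x in(-6,0): L([o+ax*x+17*(ay*np.cos(q)+az*np.sin(q)) for q in np.linspace(0,6.283,30)],(0,255,0))
    L([o+ax*x+ay*w+az*2 for x,w in((12,-4),(130,-4),(130,4),(12,4))],(0,0,255))
    cv2.imwrite(fn,im)
draw(t,"pics/ot.png",235,165,325,250,7);draw(s,"pics/os.png",200,175,290,245,7)
E
```

```text
[ 743.8 -198.9   27. ] [ 453.6 -137.3   27. ] [ 417.9 -332.4   27. ] -11.989757002091094 -10.363109628084132 296.6735161176394 198.27964528345132
(array([ 621.1, -135.9,  157.7]), np.float64(2.805019617115842))
(array([ 613.3, -176.2,  108.3]), np.float64(0.0616601899602631))
```

View pics/ot.png

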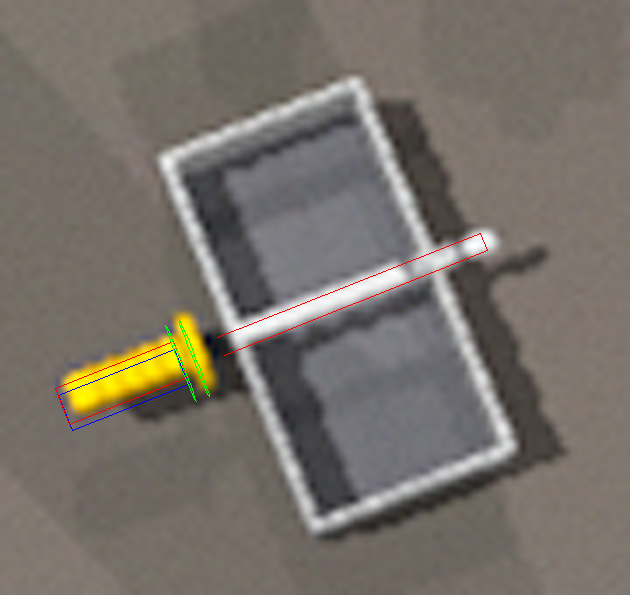

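View pics/os.png

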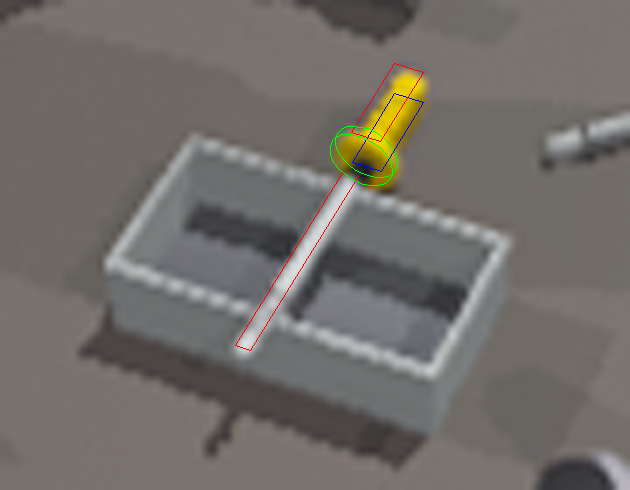

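```bash
cat > fit.py <<'E'
from h import *
from scipy.optimize import minimize
np.set_printoptions(precision=2,suppress=True)
S=8
def body(o,yaw):
    ax=np.array([np.cos(yaw),np.sin(yaw),0]);ay=np.array([-ax[1],ax[0],0]);az=np.array([0,0,1.])
    g=[o+ax*x+ay*y+az*z for x in(-58,-6) for y in(-8,8) for z in(-11,11)]
    c=[o+ax*x+17*(ay*np.cos(q)+az*np.sin(q)) for x in(-6,0) for q in np.linspace(0,6.283,24)]
    b=[o+ax*x+ay*y+az*z for x in(14,130) for y in(-4,4) for z in(-2,2)]
    return g,c,b
def target(d,box):
    u0,v0,u1,v1=box;im=d["pixels"][v0:v1,u0:u1].astype(float)
    r,g,b=im[...,0],im[...,1],im[...,2]
    y=np.clip((np.minimum(r,g)-b-40)/100,0,1)
    return y
def render(d,box,parts):
    u0,v0,u1,v1=box;m=np.zeros(((v1-v0)*S,(u1-u0)*S),np.float32)
    for p in parts:
        q=np.array([proj(d,x) for x in p]);q=((q-[u0,v0]+.5)*S*16).astype(np.int32)
        cv2.fillConvexPoly(m,cv2.convexHull(q),1.,shift=4)
    return cv2.resize(m,(u1-u0,v1-v0),interpolation=cv2.INTER_AREA)
if __name__=="__main__":
    V=[(load("top0.npz"),(238,203,272,232)),(load("scene0.npz"),(240,178,270,206))]
    for d,b in V: d["T"]=target(d,b)
    def cost(p,idx):
        g,c,_=body(np.array([p[0],p[1],p[3] if len(p)>3 else 48]),np.radians(p[2]))
        return sum(((render(V[i][0],V[i][1],(g,c))-V[i][0]["T"])**2).sum() for i in idx)
    for idx in([0],[1],[0,1]):
        r=minimize(cost,[482,229,-68],(idx,),method="Nelder-Mead",options=dict(initial_simplex=[[482,229,-68],[490,229,-68],[482,222,-68],[482,229,-62]]));print(idx,r.x,r.fun,cost([481,230,-68.3],idx))
    r=minimize(cost,[482,229,-68,48],([0,1],),method="Nelder-Mead",options=dict(initial_simplex=[[482,229,-68,48],[490,229,-68,48],[482,222,-68,48],[482,229,-62,48],[482,229,-68,42]]));print(r.x,r.fun)
    print([d["T"].sum() for d,b in V])
E
python3 fit.py
```

```text
[0] [485.53 227.25 -69.58] 7.64614453125 64.7442890625
[1] [484.98 230.82 -65.72] 26.905669140625 33.43415546875
[0, 1] [485.59 227.7  -68.77] 37.268376171875 98.17844453125
[485.88 227.72 -68.35  49.93] 36.06340546875
[np.float64(134.23), np.float64(84.92999999999999)]
```

```bash
cat > mv.py <<'E'
import numpy as np,json,os
from scipy.spatial.transform import Rotation as R
# commanded-pose log
def cur():
    if os.path.exists("cmd.json"):
        d=json.load(open("cmd.json"));return np.array(d["p"]),R.from_matrix(d["R"])
    return np.array([186.343,622.731,231.313]),R.from_euler("xyz",[np.pi,0,1.28])
def sent(row):  # call after sending; last row
    p,r=cur();p2=p+r.apply(row[:3]);r2=r*R.from_rotvec(row[3:],degrees=True)
    json.dump(dict(p=p2.tolist(),R=r2.as_matrix().tolist()),open("cmd.json","w"))
def plan(p2,r2,n,dec=1):
    p,r=cur();s=r.inv().apply(np.asarray(p2)-p);w=(r.inv()*r2).as_rotvec(degrees=True);f=np.r_[s,w]
    print("final",np.round(f,1).tolist(),"dist",np.linalg.norm(s).round(1),"ang",np.linalg.norm(w).round(1))
    print(json.dumps([[ [round(float(v),dec) for v in f*(i/n)] for i in range(1,n+1)]]))
def Rtool(heading,pitch,tilt):
    """dipstick heading deg, pitched down deg, hand tilt deg; tool x=dip y"""
    a=np.radians(heading);h=np.array([np.cos(a),np.sin(a),0]);Z=np.array([0,0,1.])
    ty=h;tx=np.cross(h,-Z);tx=np.cross(Z,h);tz=-Z
    b=R.from_matrix(np.c_[tx,ty,tz]);return b*R.from_euler("x",pitch-tilt,degrees=True)
def dip(p,r,tilt,gx=-33.,pz=-18.7):
    """dipstick origin, x, z from tool pose"""
    b=r*R.from_euler("x",tilt,degrees=True);dx=b.apply([0,1,0]);dz=b.apply([0,0,-1]);return p+r.apply([0,0,pz])-dx*gx,dx,dz
E
python3 - <<'E'
from mv import *
r=Rtool(-68.5,0,30);print(r.as_matrix().round(3))
G=np.array([473.4,258.7,48.]);tz=r.as_matrix()[:,2];P=G+18.7*tz
print(P,P-200*tz,dip(P,r,30)); plan(P-200*tz,r,20)
E
```

```text
[[ 0.93   0.317  0.183]
 [ 0.367 -0.806 -0.465]
 [ 0.     0.5   -0.866]]
[476.82678647 250.00059574  31.80532495] [440.1766638  343.04235254 205.01040571] (array([485.49454048, 227.99622026,  48.        ]), array([ 3.66501227e-01, -9.30417568e-01,  5.45369526e-17]), array([-1.03541640e-17,  5.45369526e-17,  1.00000000e+00]))
final [-195.2, 323.4, 26.3, -27.9, -13.6, 50.6] dist 378.6 ang 59.4
[[[-9.8, 16.2, 1.3, -1.4, -0.7, 2.5], [-19.5, 32.3, 2.6, -2.8, -1.4, 5.1], [-29.3, 48.5, 3.9, -4.2, -2.0, 7.6], [-39.0, 64.7, 5.3, -5.6, -2.7, 10.1], [-48.8, 80.8, 6.6, -7.0, -3.4, 12.7], [-58.6, 97.0, 7.9, -8.4, -4.1, 15.2], [-68.3, 113.2, 9.2, -9.8, -4.7, 17.7], [-78.1, 129.3, 10.5, -11.2, -5.4, 20.2], [-87.8, 145.5, 11.8, -12.6, -6.1, 22.8], [-97.6, 161.7, 13.2, -14.0, -6.8, 25.3], [-107.3, 177.9, 14.5, -15.3, -7.5, 27.8], [-117.1, 194.0, 15.8, -16.7, -8.1, 30.4], [-126.9, 210.2, 17.1, -18.1, -8.8, 32.9], [-136.6, 226.4, 18.4, -19.5, -9.5, 35.4], [-146.4, 242.5, 19.7, -20.9, -10.2, 38.0], [-156.1, 258.7, 21.0, -22.3, -10.9, 40.5], [-165.9, 274.9, 22.4, -23.7, -11.5, 43.0], [-175.7, 291.0, 23.7, -25.1, -12.2, 45.6], [-185.4, 307.2, 25.0, -26.5, -12.9, 48.1], [-195.2, 323.4, 26.3, -27.9, -13.6, 50.6]]]
```

>>> arm_command([
  [[-10,16,1,-1.4,-0.7,2.5],[-20,32,3,-2.8,-1.4,5],[-29,48,4,-4.2,-2,7.6],[-39,65,5,-5.6,-2.7,10.1],[-49,81,7,-7,-3.4,12.7],[-59,97,8,-8.4,-4.1,15.2],[-68,113,9,-9.8,-4.7,17.7],[-78,129,10,-11.2,-5.4,20.2],[-88,145,12,-12.6,-6.1,22.8],[-98,162,13,-14,-6.8,25.3],[-107,178,14,-15.3,-7.5,27.8],[-117,194,16,-16.7,-8.1,30.4],[-127,210,17,-18.1,-8.8,32.9],[-137,226,18,-19.5,-9.5,35.4],[-146,242,20,-20.9,-10.2,38],[-156,259,21,-22.3,-10.9,40.5],[-166,275,22,-23.7,-11.5,43],[-176,291,24,-25.1,-12.2,45.6],[-185,307,25,-26.5,-12.9,48.1],[-195,323,26,-27.9,-13.6,50.6]],
], claw=1)

```text
clock: 1.77
eef_pos: [441.1, 342.1, 205.1]
tool_rot: [2.616, -0.001, 0.371]
force: [0.1, 0.1, 1.1]
width: 85.5
```

```bash
python3 - <<'E'
from mv import *
sent([-195, 323, 26, -27.9, -13.6, 50.6])
r=Rtool(-68.5,0,30);G=np.array([473.4,258.7,48.]);tz=r.as_matrix()[:,2];P=G+18.7*tz
plan(P-75*tz,r,1)
from cell import sensors;print(sensors.read_state()["qpos"])
E
```

```text
final [0.3, 0.1, 125.4, 0.0, 0.0, 0.0] dist 125.4 ang 0.0
[[[0.3, 0.1, 125.4, 0.0, 0.0, 0.0]]]
[-1.27463759  0.73899009  0.51406613  1.65570028  0.14632192  1.0681078
 -0.55216983]
```

>>> arm_command([
  [[0,0,15,0,0,0],[0,0,30,0,0,0],[0,0,45,0,0,0],[0,0,60,0,0,0],[0,0,75,0,0,0],[0,0,90,0,0,0],[0,0,105,0,0,0],[0,0,120,0,0,0],[0,0,120,0,0,0],[0,0,120,0,0,0]],
])

```text
clock: 2.6
eef_pos: [462.2, 286.3, 101.1]
tool_rot: [2.616, 0.001, 0.373]
force: [-0.1, -0.3, 0.3]
width: 85.3
```

```bash
python3 - <<'E'
from mv import *
sent([0,0,120,0,0,0]);print(cur()[0])
from cell import sensors,get_image;from h import *
st=sensors.read_state();print(st["eef_pos"],st["tool_rot"],st["qpos"])
for n in("scene","top"):
    d=get_image(n);np.savez(f"{n}1.npz",**d)
    u,v=proj(d,st["eef_pos"]);print(n,u,v)
    crop(d,*( (190,140,300,240) if n=="scene" else (215,170,315,250)),6,f"pics/{n}1.png")
r=Rtool(-68.5,0,30);G=np.array([473.4,258.7,48.]);tz=r.as_matrix()[:,2];P=G+18.7*tz
plan(P,r,1)
E
```

```text
[461.81107813 287.44322434 101.40086129]
[462.18797188 286.31321456 101.10055247] [2.61596947e+00 1.40579548e-03 3.73140771e-01] [-1.19003524  0.85675558  0.49510073  1.80123147  0.1485625   0.7877444
 -0.5500961 ]
scene 258.81359559578124 175.62491001216284
top 241.70746437687987 219.59008413286855
final [0.3, 0.1, 80.4, 0.0, 0.0, 0.0] dist 80.4 ang 0.0
[[[0.3, 0.1, 80.4, 0.0, 0.0, 0.0]]]
```

View pics/scene1.png

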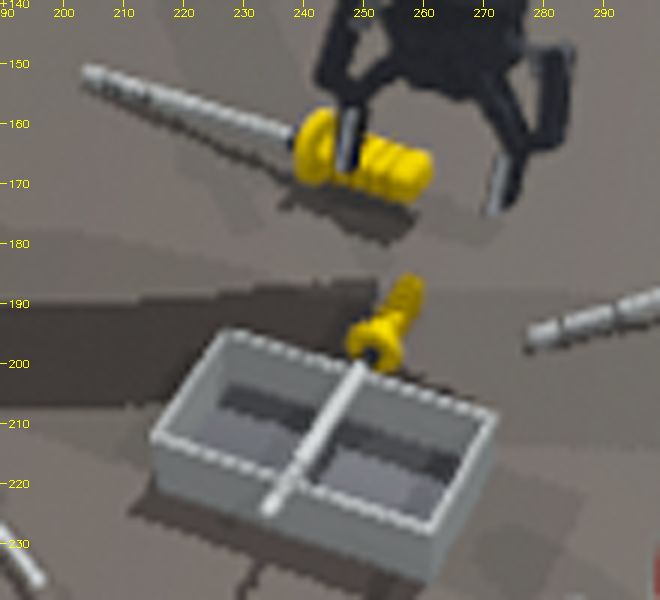

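View pics/top1.png

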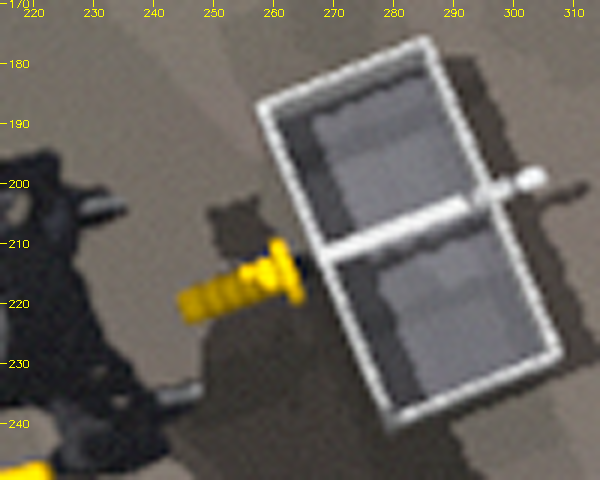

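>>> arm_command([
  [[0,0,12,0,0,0],[0,0,24,0,0,0],[0,0,36,0,0,0],[0,0,48,0,0,0],[0,0,60,0,0,0],[0,0,70,0,0,0],[0,0,77,0,0,0],[0,0,80,0,0,0],[0,0,80,0,0,0],[0,0,80,0,0,0],[0,0,80,0,0,0]],
])

```text
clock: 3.62
eef_pos: [476.6, 250.9, 32.5]
tool_rot: [2.618, -0.0, 0.376]
force: [0.5, 0.5, 1.0]
width: 85.6
```

```bash
python3 - <<'E'
from mv import *
sent([0,0,80,0,0,0]);print(cur()[0])
from cell import sensors,get_image;from h import *
st=sensors.read_state();print(st["eef_pos"],st["force"])
for n in("scene","top"):
    d=get_image(n)
    crop(d,*( (190,140,300,240) if n=="scene" else (215,170,315,250)),6,f"pics/{n}2.png")
E
```

```text
[476.43669221 250.1994442   32.12610215]
[476.64604598 250.85576002  32.48926035] [0.48499353 0.47951068 0.96003429]
```

View pics/scene2.png

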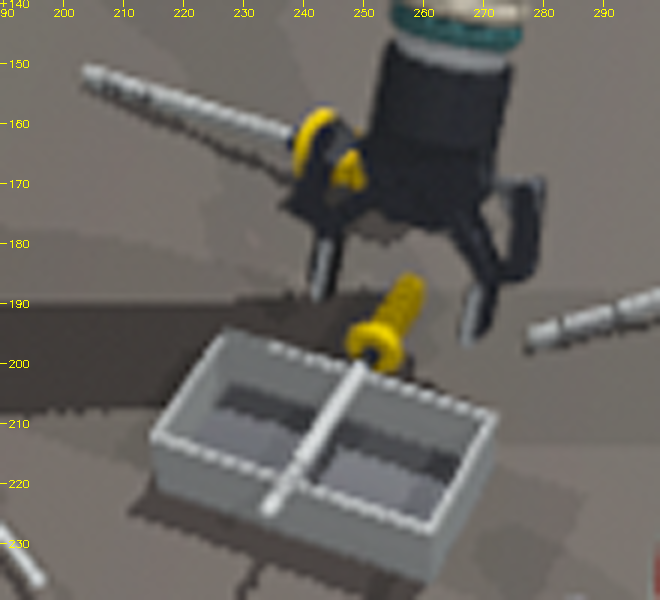

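View pics/top2.png

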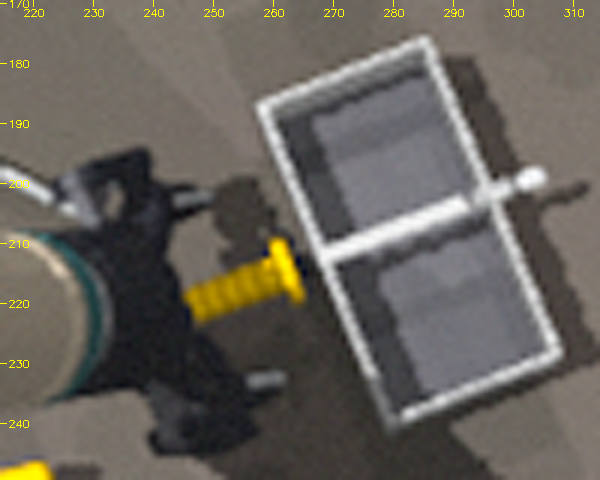

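>>> arm_command([
  [[0,0,0,0,0,0],[0,0,0,0,0,0],[0,0,0,0,0,0],[0,0,0,0,0,0],[0,0,0,0,0,0],[0,0,0,0,0,0],[0,0,0,0,0,0],[0,0,0,0,0,0],[0,0,0,0,0,0],[0,0,0,0,0,0],[0,0,0,0,0,0],[0,0,0,0,0,0],[0,0,0,0,0,0],[0,0,0,0,0,0]],
], claw=-1)

```text
clock: 4.88
eef_pos: [476.5, 250.3, 32.2]
tool_rot: [2.618, 0.001, 0.375]
force: [0.5, -0.3, 1.4]
width: 15.2
```

```bash
python3 - <<'E'
from cell import sensors,get_image;from h import *
st=sensors.read_state();print(st["eef_pos"],st["force"],st["width"])
for n in("scene","top"):
    d=get_image(n);np.savez(f"{n}3.npz",**d)
    crop(d,*( (190,140,300,240) if n=="scene" else (215,170,315,250)),6,f"pics/{n}3.png")
E
```

```text
[476.47557873 250.26149061  32.15427764] [ 0.50934383 -0.29374542  1.41289515] 15.24411690021203
```

View pics/scene3.png

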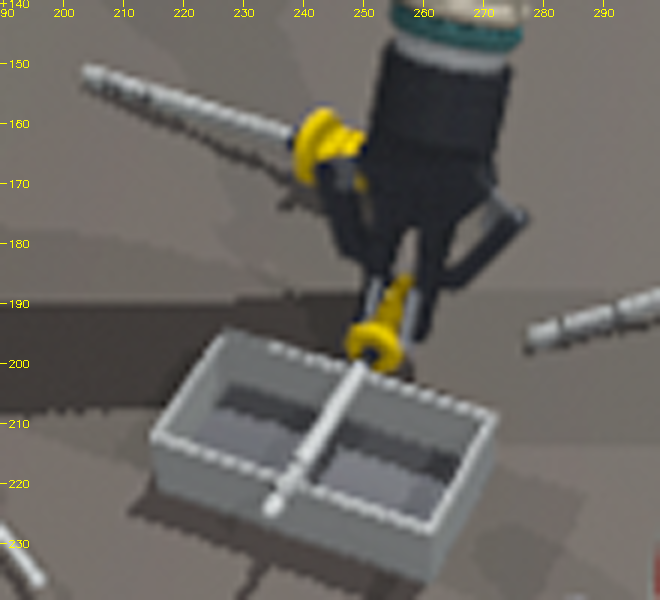

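View pics/top3.png

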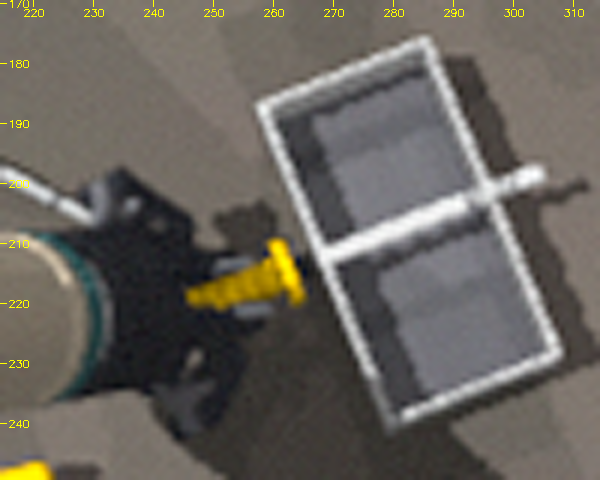

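>>> arm_command([
  [[0,2,-3.5,0,0,0],[0,5,-8.7,0,0,0],[0,10,-17.3,0,0,0],[0,16,-27.7,0,0,0],[0,24,-41.6,0,0,0],[0,32,-55.4,0,0,0],[0,40,-69.3,0,0,0],[0,48,-83.1,0,0,0],[0,56,-97,0,0,0],[0,64,-110.9,0,0,0],[0,70,-121.2,0,0,0],[0,75,-129.9,0,0,0],[0,75,-129.9,0,0,0]],
])

```text
clock: 6.07
eef_pos: [477.4, 250.6, 184.4]
tool_rot: [2.619, -0.003, 0.375]
force: [-0.7, 0.1, -0.9]
width: 15.0
```

```bash
python3 - <<'E'
from mv import *
sent([0,75,-129.9,0,0,0]);print(cur()[0])
from cell import sensors,get_image;from h import *
st=sensors.read_state();print(st["eef_pos"],st["tool_rot"],st["force"],st["width"])
o,dx,dz=dip(st["eef_pos"],R.from_euler("xyz",st["tool_rot"]),30);print(o,o+130*dx)
for n in("scene","top"):
    d=get_image(n);np.savez(f"{n}4.npz",**d)
    print(n,[np.round(proj(d,q),1) for q in(o+130*dx,o)])
    crop(d,*( (190,120,300,220) if n=="scene" else (215,160,325,250)),6,f"pics/{n}4.png")
M=np.array([624.6,-118.5,172.5]);H=-101.2;r2=Rtool(H,45,30);hh=np.radians(H);a=-np.array([np.cos(hh)*.7071,np.sin(hh)*.7071,-.7071])
O=M+a*180;dx2=-a;G=O-33*dx2;P=G+18.7*r2.as_matrix()[:,2];print(a,O,P,dip(P,r2,30));plan(P,r2,20)
E
```

```text
[476.5195524  250.25929398 182.12276728]
[477.43300559 250.64573664 184.35947654] [ 2.61942229 -0.00262633  0.37503613] [-0.72072362  0.11120996 -0.89657569] 14.974602065297221
[486.06511711 228.60249458 200.52029738] [533.68532173 107.63852627 200.33460443]
scene [array([231.9, 193. ]), array([250.8, 165.4])]
top [array([308.2, 186.9]), array([261.7, 205.1])]
[0.13734311 0.69363339 0.7071    ] [649.32175975   6.35401026 299.778     ] [654.79416035  33.99165284 305.04948705] (array([649.32171629,   6.35379075, 299.77777622]), array([-0.13734443, -0.69364004, -0.70710678]), array([-0.13734443, -0.69364004,  0.70710678]))
final [86.5, 292.3, 26.8, 43.8, -4.3, 33.3] dist 306.0 ang 55.1
[[[4.3, 14.6, 1.3, 2.2, -0.2, 1.7], [8.7, 29.2, 2.7, 4.4, -0.4, 3.3], [13.0, 43.9, 4.0, 6.6, -0.7, 5.0], [17.3, 58.5, 5.4, 8.8, -0.9, 6.7], [21.6, 73.1, 6.7, 10.9, -1.1, 8.3], [26.0, 87.7, 8.0, 13.1, -1.3, 10.0], [30.3, 102.3, 9.4, 15.3, -1.5, 11.6], [34.6, 116.9, 10.7, 17.5, -1.7, 13.3], [38.9, 131.6, 12.1, 19.7, -2.0, 15.0], [43.3, 146.2, 13.4, 21.9, -2.2, 16.6], [47.6, 160.8, 14.8, 24.1, -2.4, 18.3], [51.9, 175.4, 16.1, 26.3, -2.6, 20.0], [56.2, 190.0, 17.4, 28.4, -2.8, 21.6], [60.6, 204.6, 18.8, 30.6, -3.0, 23.3], [64.9, 219.3, 20.1, 32.8, -3.3, 24.9], [69.2, 233.9, 21.5, 35.0, -3.5, 26.6], [73.5, 248.5, 22.8, 37.2, -3.7, 28.3], [77.9, 263.1, 24.1, 39.4, -3.9, 29.9], [82.2, 277.7, 25.5, 41.6, -4.1, 31.6], [86.5, 292.3, 26.8, 43.8, -4.3, 33.3]]]
```

View pics/scene4.png

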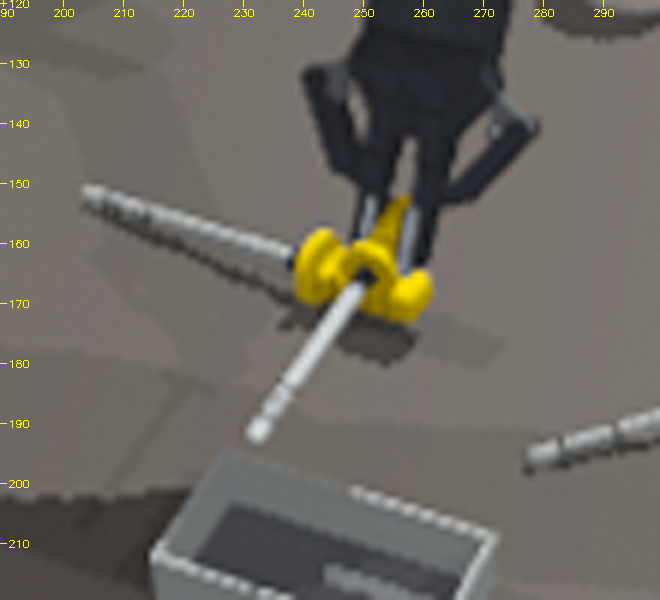

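View pics/top4.png

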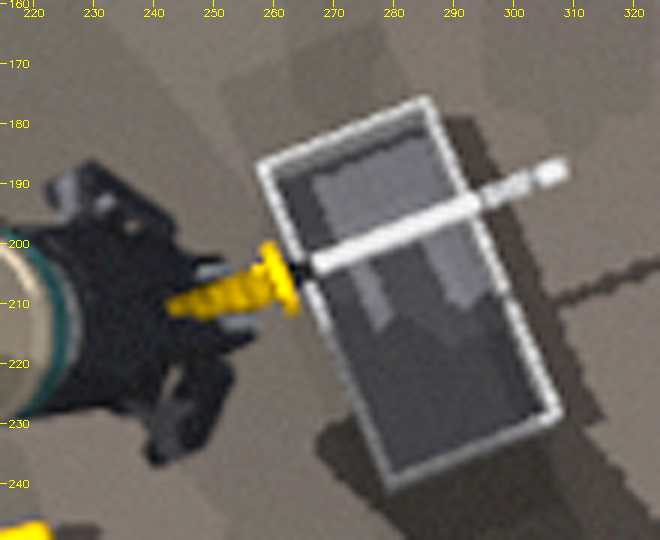

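>>> arm_command([
  [[4.3,14.6,1.3,2.2,-0.2,1.7],[8.7,29.2,2.7,4.4,-0.4,3.3],[13.0,43.9,4.0,6.6,-0.7,5.0],[17.3,58.5,5.4,8.8,-0.9,6.7],[21.6,73.1,6.7,10.9,-1.1,8.3],[26.0,87.7,8.0,13.1,-1.3,10.0],[30.3,102.3,9.4,15.3,-1.5,11.6],[34.6,116.9,10.7,17.5,-1.7,13.3],[38.9,131.6,12.1,19.7,-2.0,15.0],[43.3,146.2,13.4,21.9,-2.2,16.6],[47.6,160.8,14.8,24.1,-2.4,18.3],[51.9,175.4,16.1,26.3,-2.6,20.0],[56.2,190.0,17.4,28.4,-2.8,21.6],[60.6,204.6,18.8,30.6,-3.0,23.3],[64.9,219.3,20.1,32.8,-3.3,24.9],[69.2,233.9,21.5,35.0,-3.5,26.6],[73.5,248.5,22.8,37.2,-3.7,28.3],[77.9,263.1,24.1,39.4,-3.9,29.9],[82.2,277.7,25.5,41.6,-4.1,31.6],[86.5,292.3,26.8,43.8,-4.3,33.3]],
])

```text
clock: 7.83
eef_pos: [654.5, 33.3, 303.7]
tool_rot: [-2.878, 0.003, -0.197]
force: [-0.2, -0.5, -1.5]
width: 15.1
```

>>> arm_command([
  [[0,0,0,0,0,0],[0,0,0,0,0,0],[0,0,0,0,0,0]],
])

```text
clock: 8.08
eef_pos: [653.8, 35.0, 303.7]
tool_rot: [-2.879, 0.002, -0.195]
force: [-0.7, 0.6, -2.0]
width: 15.0
```

```bash
cat > look.py <<'E'
import sys
from mv import *
from cell import sensors,get_image;from h import *
np.set_printoptions(precision=2,suppress=True)
k=sys.argv[1];cs=[int(x) for x in sys.argv[2].split(",")];ct=[int(x) for x in sys.argv[3].split(",")]
st=sensors.read_state();print("clk",st["clock"],"meas",st["eef_pos"],st["tool_rot"],"cmd",cur()[0],cur()[1].as_euler("xyz"),"F",st["force"],st["width"])
o,dx,dz=dip(st["eef_pos"],R.from_euler("xyz",st["tool_rot"]),30);print("o",o,"tip",o+130*dx,"dx",dx,"dz",dz)
for n,c in(("scene",cs),("top",ct)):
    d=get_image(n);np.savez(f"{n}{k}.npz",**d)
    print(n,[np.round(proj(d,q),1) for q in(o+130*dx,o)])
    crop(d,*c,int(min(780/(c[2]-c[0]),580/(c[3]-c[1]))),f"pics/{n}{k}.png")
E
python3 - <<'E'
from mv import *
sent([86.5, 292.3, 26.8, 43.8, -4.3, 33.3])
E
python3 look.py 5 150,190,260,300 340,110,440,185
```

```text
clk 8.0833 meas [653.84  34.99 303.66] [-2.88  0.   -0.19] cmd [654.78  34.04 305.05] [-2.88 -0.   -0.2 ] F [-0.71  0.65 -1.96] 14.980703614508483
o [648.37   7.35 298.37] tip [630.37 -82.72 206.38] dx [-0.14 -0.69 -0.71] dz [-0.14 -0.69  0.71]
scene [array([200.4, 249.9]), array([229.8, 210.5])]
top [array([380.3, 150. ]), array([351.5, 132.5])]
```

View pics/scene5.png

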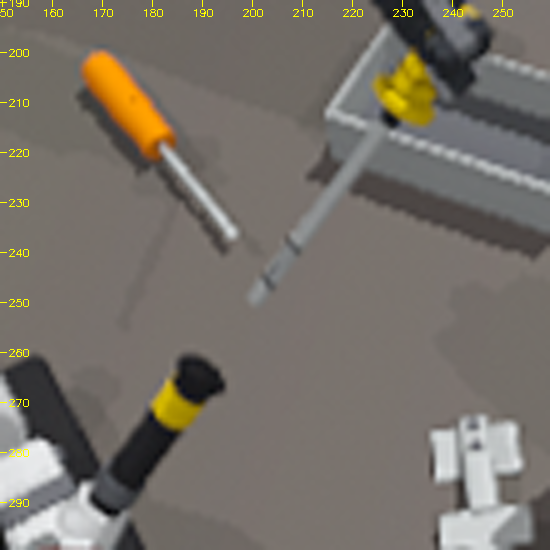

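View pics/top5.png

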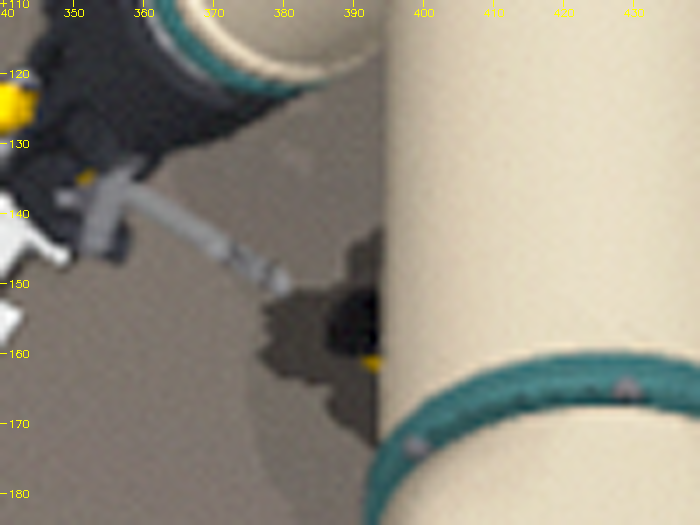

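```bash
python3 - <<'E'
from mv import *
p,r=cur();print(r.inv().apply([.9,-1,1.4]))
E
```

```text
[ 1.07839146  0.4146563  -1.56049095]
```

>>> arm_command([
  [[0.2,5,1.5,0,0,0],[0.4,11,4.5,0,0,0],[0.6,18,8.5,0,0,0],[0.8,25,12.5,0,0,0],[1,32,17,0,0,0],[1,37,19.8,0,0,0],[1,39.4,21,0,0,0],[1,39.4,21,0,0,0],[1,39.4,21,0,0,0],[1,39.4,21,0,0,0]],
])

```text
clock: 9.02
eef_pos: [649.7, 2.2, 274.8]
tool_rot: [-2.878, -0.001, -0.196]
force: [1.0, -0.2, -0.0]
width: 15.2
```

```bash
python3 - <<'E'
from mv import *
sent([1,39.4,21,0,0,0])
E
python3 look.py 6 165,210,245,280 370,130,420,170
```

```text
clk 9.0167 meas [649.67   2.25 274.83] [-2.88 -0.   -0.2 ] cmd [649.43   1.86 274.55] [-2.88 -0.   -0.2 ] F [ 0.98 -0.22 -0.03] 15.19435026244758
o [644.2  -25.38 269.52] tip [ 626.46 -115.46  177.48] dx [-0.14 -0.69 -0.71] dz [-0.14 -0.69  0.71]
scene [array([190.6, 263.2]), array([219.3, 224.5])]
top [array([390.2, 154.4]), array([362.8, 137.7])]
```

View pics/scene6.png

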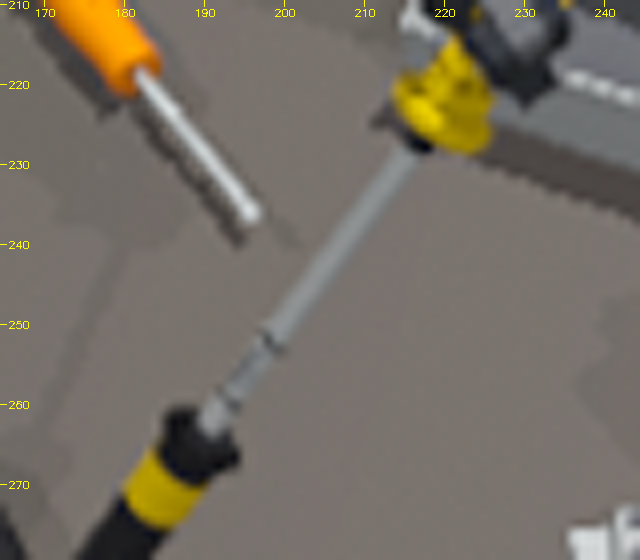

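View pics/top6.png

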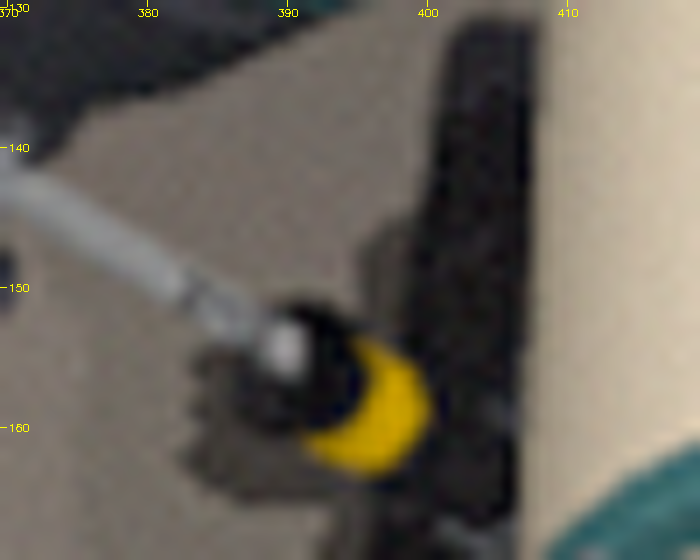

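>>> arm_command([
  [[0,4.3,2.5,0,0,0],[0,10.4,6,0,0,0],[0,17.3,10,0,0,0],[0,24.2,14,0,0,0],[0,31.2,18,0,0,0],[0,38.1,22,0,0,0],[0,45,26,0,0,0],[0,52,30,0,0,0],[0,52,30,0,0,0],[0,52,30,0,0,0]],
])

```text
clock: 9.95
eef_pos: [641.0, -40.3, 231.6]
tool_rot: [-2.879, 0.0, -0.197]
force: [1.2, 0.1, -0.8]
width: 15.3
```

```bash
python3 - <<'E'
from mv import *
sent([0,52,30,0,0,0])
E
python3 look.py 7 165,210,245,280 370,130,420,170
```

```text
clk 9.95 meas [640.96 -40.29 231.63] [-2.88  0.   -0.2 ] cmd [641.19 -39.76 232.08] [-2.88 -0.   -0.2 ] F [ 1.2   0.14 -0.85] 15.280092294786542
o [635.45 -67.92 226.33] tip [ 617.45 -157.99  134.34] dx [-0.14 -0.69 -0.71] dz [-0.14 -0.69  0.71]
scene [array([177.5, 280.4]), array([205.4, 243. ])]
top [array([401.9, 161.7]), array([376.2, 146. ])]
```

View pics/scene7.png

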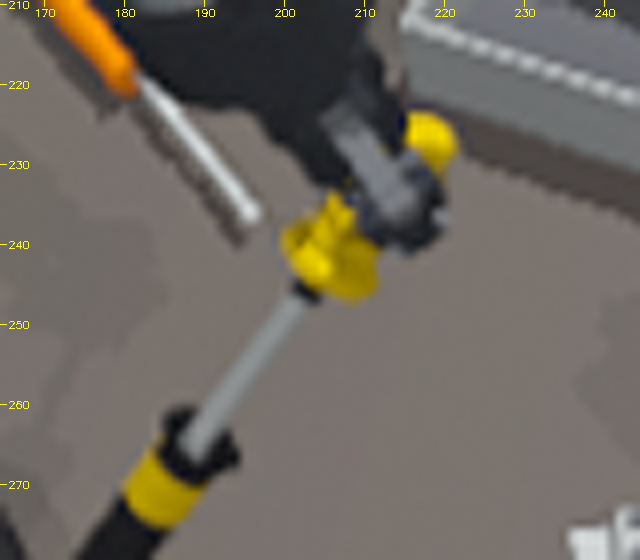

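View pics/top7.png

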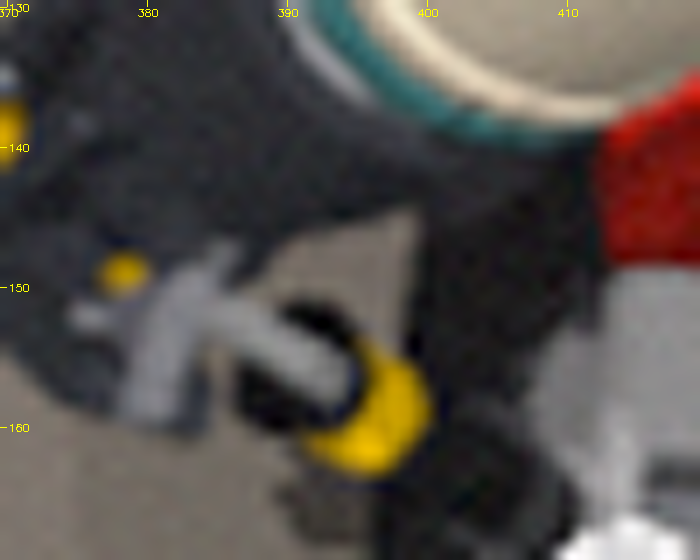

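>>> arm_command([
  [[0,4.3,2.5,0,0,0],[0,10.4,6,0,0,0],[0,17.3,10,0,0,0],[0,24.2,14,0,0,0],[0,31.2,18,0,0,0],[0,38.1,22,0,0,0],[0,45,26,0,0,0],[0,48,27.7,0,0,0],[0,48,27.7,0,0,0],[0,48,27.7,0,0,0]],
])

```text
clock: 10.88
eef_pos: [633.6, -78.2, 192.7]
tool_rot: [-2.879, -0.0, -0.196]
force: [-0.1, 0.3, -0.8]
width: 14.7
```

```bash
python3 - <<'E'
from mv import *
sent([0,48,27.7,0,0,0])
E
python3 look.py 8 165,210,245,280 370,130,420,170
```

```text
clk 10.8833 meas [633.6  -78.23 192.72] [-2.88 -0.   -0.2 ] cmd [633.58 -78.17 192.86] [-2.88 -0.   -0.2 ] F [-0.14  0.26 -0.8 ] 14.690716448713232
o [ 628.1  -105.86  187.42] tip [ 610.22 -195.93   95.39] dx [-0.14 -0.69 -0.71] dz [-0.14 -0.69  0.71]
scene [array([166.4, 295.5]), array([193.5, 259.2])]
top [array([411.7, 167.7]), array([387.5, 152.8])]
```

View pics/scene8.png

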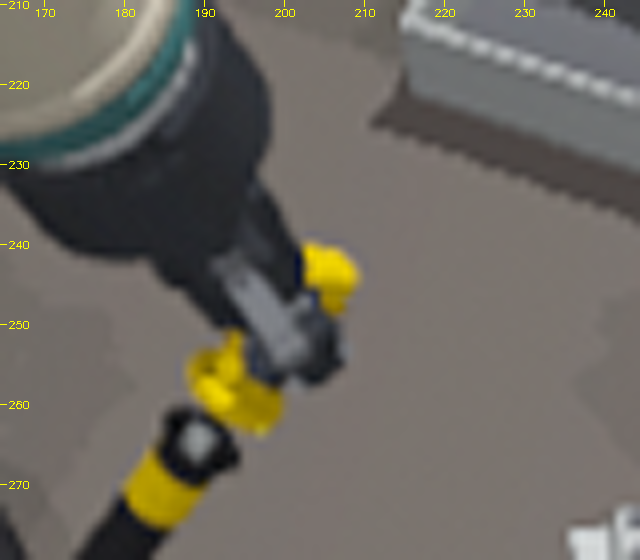

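View pics/top8.png

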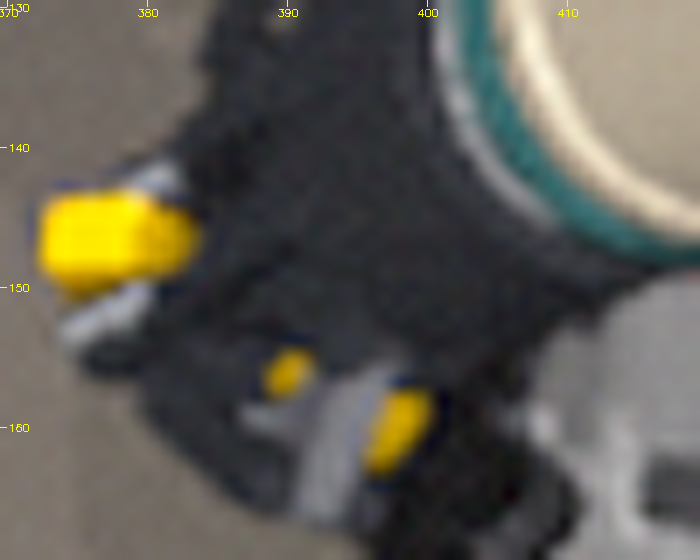

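>>> arm_command([
  [[0,3.5,2,0,0,0],[0,7,4,0,0,0],[0,10.4,6,0,0,0],[0,13,7.5,0,0,0],[0,14.7,8.5,0,0,0],[0,14.7,8.5,0,0,0],[0,14.7,8.5,0,0,0]],
])

```text
clock: 11.57
eef_pos: [631.2, -90.1, 180.7]
tool_rot: [-2.879, -0.0, -0.196]
force: [0.2, -0.2, 0.4]
width: 15.3
```

>>> arm_command([
  [[0,0.9,0.5,0,0,0],[0,1.3,0.7,0,0,0],[0,1.7,1,0,0,0],[0,1.7,1,0,0,0]],
])

```text
clock: 11.9
eef_pos: [631.1, -91.2, 179.5]
tool_rot: [-2.879, -0.001, -0.196]
force: [0.7, -0.9, -0.7]
width: 15.4
```

>>> arm_command([
  [[0,0.6,0.3,0,0,0],[0,1.2,0.7,0,0,0],[0,1.7,1,0,0,0],[0,1.7,1,0,0,0]],
])

```text
clock: 12.23
eef_pos: [631.1, -91.1, 179.4]
tool_rot: [-2.876, -0.001, -0.195]
force: [-2.2, 1.8, 7.1]
width: 15.4
```

```bash
python3 - <<'E'
from mv import *
sent([0,14.7,8.5,0,0,0]);sent([0,1.7,1,0,0,0]);sent([0,1.7,1,0,0,0])
E
python3 look.py 9 165,230,225,280 370,130,420,170
```

```text
clk 12.2333 meas [631.15 -91.06 179.37] [-2.88 -0.   -0.2 ] cmd [630.72 -92.65 178.03] [-2.88 -0.   -0.2 ] F [-2.15  1.76  7.12] 15.36193179107808
o [ 625.69 -118.68  174.  ] tip [ 608.04 -208.55   81.74] dx [-0.14 -0.69 -0.71] dz [-0.14 -0.7   0.7 ]
scene [array([162.9, 300.7]), array([189.6, 264.6])]
top [array([414.8, 169.5]), array([391.1, 155. ])]
```

View pics/scene9.png

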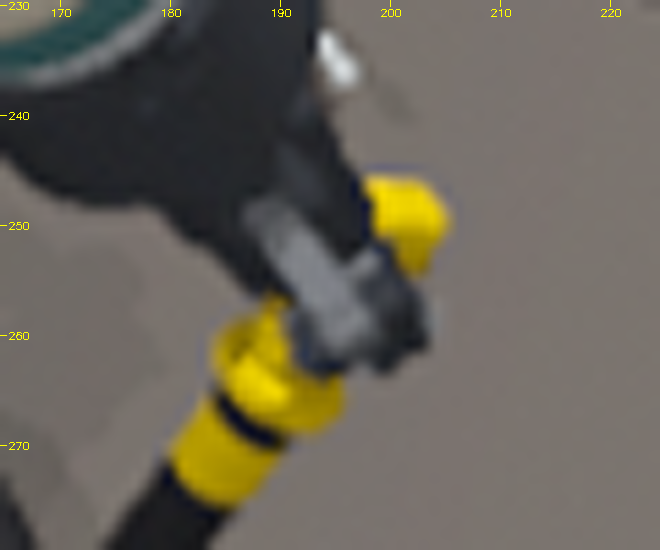

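>>> arm_command([
  [[0,0.9,0.5,0,0,0],[0,1.7,1,0,0,0],[0,1.7,1,0,0,0],[0,1.7,1,0,0,0],[0,1.7,1,0,0,0]],
])

```text
clock: 12.75
eef_pos: [631.2, -91.1, 179.4]
tool_rot: [-2.874, -0.002, -0.194]
force: [-2.8, 4.1, 13.5]
width: 15.3
```

```bash
python3 - <<'E'
from mv import *
sent([0,1.7,1,0,0,0])
E
python3 look.py 10 165,230,225,280 370,130,420,170
```

```text
clk 12.75 meas [631.18 -91.1  179.36] [-2.87 -0.   -0.19] cmd [630.45 -94.   176.62] [-2.88 -0.   -0.2 ] F [-2.76  4.08 13.53] 15.287814438005796
o [ 625.76 -118.71  173.92] tip [ 608.28 -208.41   81.46] dx [-0.13 -0.69 -0.71] dz [-0.14 -0.7   0.7 ]
scene [array([163. , 300.7]), array([189.6, 264.6])]
top [array([414.7, 169.5]), array([391.1, 155. ])]
```

View pics/scene10.png

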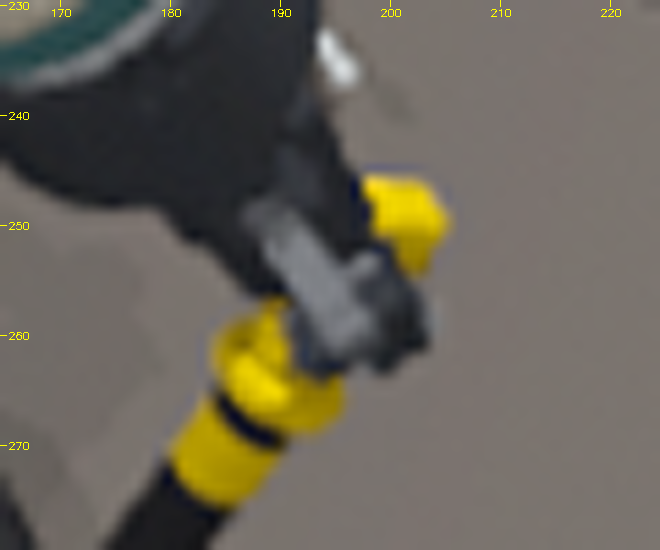

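>>> arm_command([
  [[0,0.4,-0.7,0,0,0],[0,0.8,-1.3,0,0,0],[0,0.8,-1.3,0,0,0],[0,0.8,-1.3,0,0,0],[0,0.8,-1.3,0,0,0],[0,0.8,-1.3,0,0,0]],
])

```text
clock: 13.35
eef_pos: [631.1, -91.1, 179.5]
tool_rot: [-2.873, -0.001, -0.194]
force: [-0.2, 5.5, 7.9]
width: 15.2
```

>>> arm_command([
  [[0,0.9,0.5,0,0,0],[0,1.7,1,0,0,0],[0,2.6,1.5,0,0,0],[0,2.6,1.5,0,0,0],[0,2.6,1.5,0,0,0],[0,2.6,1.5,0,0,0]],
])

```text
clock: 13.85
eef_pos: [631.2, -91.2, 179.4]
tool_rot: [-2.869, -0.002, -0.192]
force: [-3.6, 9.1, 18.8]
width: 14.9
```

```bash
python3 - <<'E'
from mv import *
sent([0,0.8,-1.3,0,0,0]);sent([0,2.6,1.5,0,0,0])
E
python3 look.py 11 165,230,225,280 370,130,430,178
```

```text
clk 13.85 meas [631.18 -91.17 179.42] [-2.87 -0.   -0.19] cmd [629.82 -97.17 175.54] [-2.88 -0.   -0.2 ] F [-3.64  9.11 18.82] 14.929072444280177
o [ 625.81 -118.77  173.86] tip [ 608.59 -208.1    80.99] dx [-0.13 -0.69 -0.71] dz [-0.14 -0.7   0.7 ]
scene [array([163.2, 300.8]), array([189.6, 264.7])]
top [array([414.6, 169.4]), array([391.1, 155. ])]
```

View pics/scene11.png

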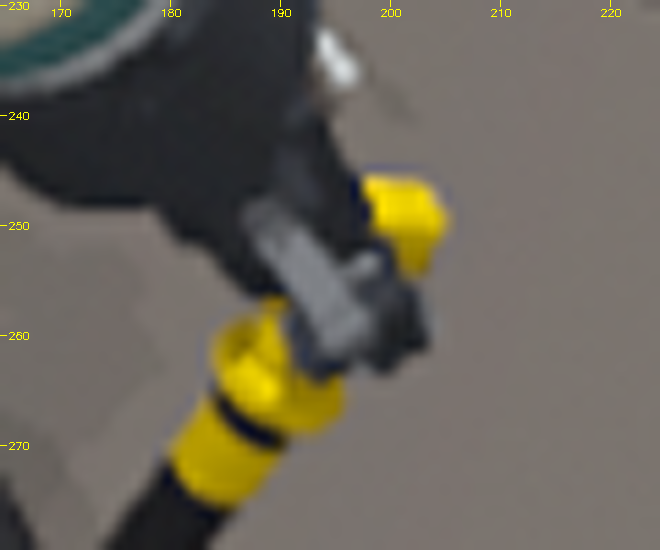

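View pics/top11.png

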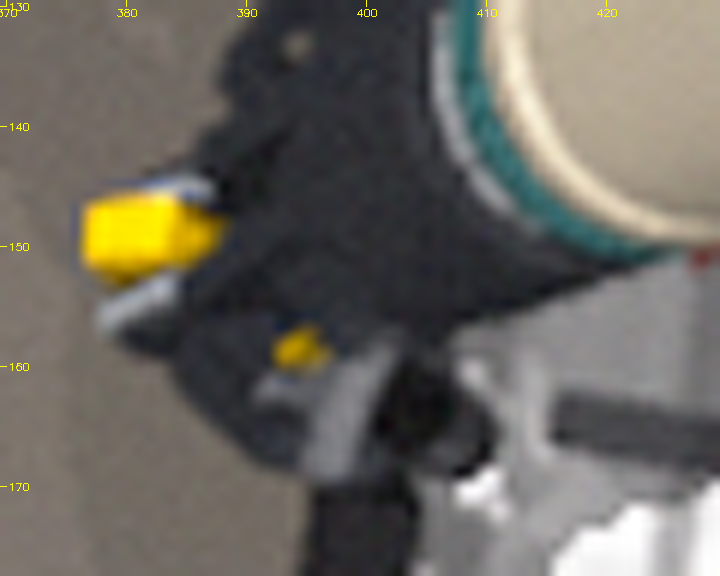

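>>> arm_command([
  [[0,-2.6,-1.5,0,0,0],[0,-5.2,-3,0,0,0],[0,-8.7,-5,0,0,0],[0,-13,-7.5,0,0,0],[0,-19,-11,0,0,0],[0,-26,-15,0,0,0],[0,-34.6,-20,0,0,0],[0,-43.3,-25,0,0,0],[0,-52,-30,0,0,0],[0,-60.6,-35,0,0,0],[0,-69.3,-40,0,0,0],[0,-78,-45,0,0,0],[0,-86.6,-50,0,0,0],[0,-95.3,-55,0,0,0],[0,-104,-60,0,0,0],[0,-112.6,-65,0,0,0]],
])

```text
clock: 15.28
eef_pos: [647.8, -6.3, 268.2]
tool_rot: [-2.879, -0.001, -0.196]
force: [-0.2, 0.4, -0.8]
width: 15.2
```

>>> arm_command([
  [[0,-8.7,-5,0,0,0],[0,-17.3,-10,0,0,0],[0,-26,-15,0,0,0],[0,-34.6,-20,0,0,0],[0,-39,-22.5,0,0,0],[0,-39,-22.5,0,0,0],[0,-39,-22.5,0,0,0],[0,-39,-22.5,0,0,0]],
])

```text
clock: 15.95
eef_pos: [653.5, 23.5, 298.9]
tool_rot: [-2.88, 0.0, -0.197]
force: [-0.2, -1.1, -1.3]
width: 15.3
```

```bash
python3 - <<'E'
from mv import *
sent([0,-112.6,-65,0,0,0]);sent([0,-39,-22.5,0,0,0])
E
python3 look.py 12 150,190,260,300 340,110,440,185
```

```text
clk 15.95 meas [653.49  23.52 298.91] [-2.88  0.   -0.2 ] cmd [653.84  24.16 299.4 ] [-2.88 -0.   -0.2 ] F [-0.2  -1.11 -1.34] 15.298180687539627
o [647.98  -4.11 293.63] tip [630.   -94.25 201.7 ] dx [-0.14 -0.69 -0.71] dz [-0.14 -0.69  0.71]
scene [array([196.9, 253.6]), array([226.2, 214.3])]
top [array([384.3, 150.6]), array([355.9, 133.2])]
```

View pics/scene12.png

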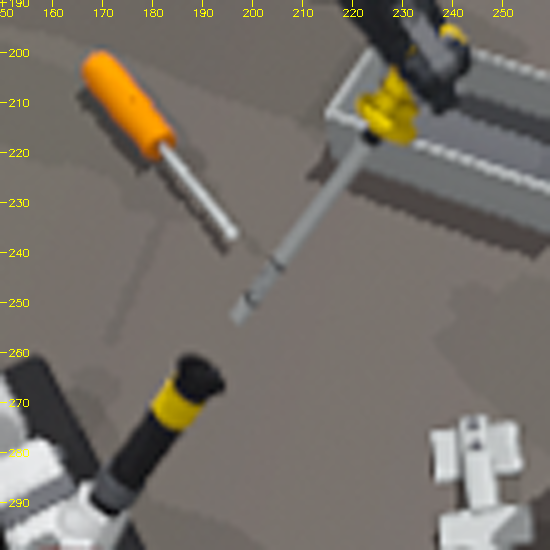

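View pics/top12.png

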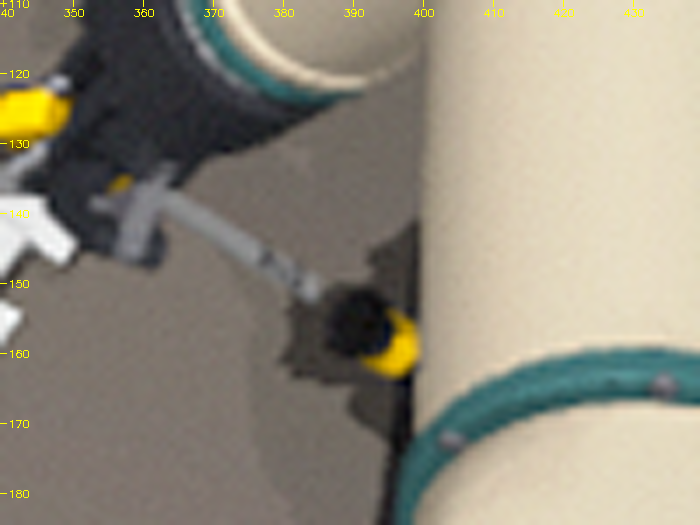

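```bash
python3 - <<'E'
from mv import *
r2=Rtool(-75,0,30);plan([510,210,275],r2,20);print(dip(np.array([510,210,275.]),r2,30))
E
```

```text
final [-177.3, -142.7, 63.5, -44.2, 3.5, -26.7] dist 236.3 ang 51.8
[[[-8.9, -7.1, 3.2, -2.2, 0.2, -1.3], [-17.7, -14.3, 6.4, -4.4, 0.3, -2.7], [-26.6, -21.4, 9.5, -6.6, 0.5, -4.0], [-35.5, -28.5, 12.7, -8.8, 0.7, -5.3], [-44.3, -35.7, 15.9, -11.1, 0.9, -6.7], [-53.2, -42.8, 19.1, -13.3, 1.0, -8.0], [-62.1, -49.9, 22.2, -15.5, 1.2, -9.3], [-70.9, -57.1, 25.4, -17.7, 1.4, -10.7], [-79.8, -64.2, 28.6, -19.9, 1.6, -12.0], [-88.6, -71.3, 31.8, -22.1, 1.7, -13.3], [-97.5, -78.5, 34.9, -24.3, 1.9, -14.7], [-106.4, -85.6, 38.1, -26.5, 2.1, -16.0], [-115.2, -92.7, 41.3, -28.8, 2.3, -17.3], [-124.1, -99.9, 44.5, -31.0, 2.4, -18.7], [-133.0, -107.0, 47.6, -33.2, 2.6, -20.0], [-141.8, -114.1, 50.8, -35.4, 2.8, -21.3], [-150.7, -121.3, 54.0, -37.6, 2.9, -22.7], [-159.6, -128.4, 57.2, -39.8, 3.1, -24.0], [-168.4, -135.5, 60.3, -42.0, 3.3, -25.4], [-177.3, -142.7, 63.5, -44.2, 3.5, -26.7]]]
(array([516.12107042, 187.15585421, 291.19467505]), array([ 2.58819045e-01, -9.65925826e-01, -5.50362456e-17]), array([ 7.24565920e-18, -5.50362456e-17,  1.00000000e+00]))
```

>>> arm_command([
  [[-8.9,-7.1,3.2,-2.2,0.2,-1.3],[-17.7,-14.3,6.4,-4.4,0.3,-2.7],[-26.6,-21.4,9.5,-6.6,0.5,-4.0],[-35.5,-28.5,12.7,-8.8,0.7,-5.3],[-44.3,-35.7,15.9,-11.1,0.9,-6.7],[-53.2,-42.8,19.1,-13.3,1.0,-8.0],[-62.1,-49.9,22.2,-15.5,1.2,-9.3],[-70.9,-57.1,25.4,-17.7,1.4,-10.7],[-79.8,-64.2,28.6,-19.9,1.6,-12.0],[-88.6,-71.3,31.8,-22.1,1.7,-13.3],[-97.5,-78.5,34.9,-24.3,1.9,-14.7],[-106.4,-85.6,38.1,-26.5,2.1,-16.0],[-115.2,-92.7,41.3,-28.8,2.3,-17.3],[-124.1,-99.9,44.5,-31.0,2.4,-18.7],[-133.0,-107.0,47.6,-33.2,2.6,-20.0],[-141.8,-114.1,50.8,-35.4,2.8,-21.3],[-150.7,-121.3,54.0,-37.6,2.9,-22.7],[-159.6,-128.4,57.2,-39.8,3.1,-24.0],[-168.4,-135.5,60.3,-42.0,3.3,-25.4],[-177.3,-142.7,63.5,-44.2,3.5,-26.7]],
])

```text
clock: 17.72
eef_pos: [509.7, 210.4, 274.8]
tool_rot: [2.617, -0.0, 0.263]
force: [-0.7, 0.4, -0.6]
width: 15.0
```

>>> arm_command([
  [[0,0,0,0,0,0],[0,0,0,0,0,0],[0,0,0,0,0,0],[0,0,0,0,0,0],[0,0,0,0,0,0],[0,0,0,0,0,0],[0,0,0,0,0,0],[0,0,0,0,0,0],[0,0,0,0,0,0],[0,0,0,0,0,0],[0,0,0,0,0,0],[0,0,0,0,0,0]],
])

```text
clock: 18.72
eef_pos: [510.0, 210.0, 275.0]
tool_rot: [2.618, -0.001, 0.262]
force: [1.1, 1.2, -1.1]
width: 15.0
```

```bash
python3 - <<'E'
from mv import *
sent([-177.3, -142.7, 63.5, -44.2, 3.5, -26.7])
E
python3 look.py 13 170,110,330,250 220,110,360,215
```

```text
clk 18.7167 meas [509.97 210.03 274.99] [ 2.62 -0.    0.26] cmd [510.   210.03 275.01] [ 2.62 -0.    0.26] F [ 1.06  1.18 -1.15] 14.999013896785078
o [516.09 187.18 291.18] tip [549.8   61.63 291.13] dx [ 0.26 -0.97 -0.  ] dz [-0. -0.  1.]
scene [array([220.8, 181.3]), array([246.7, 153.7])]
top [array([329.9, 172.6]), array([278.1, 186.4])]
```

View pics/scene13.png

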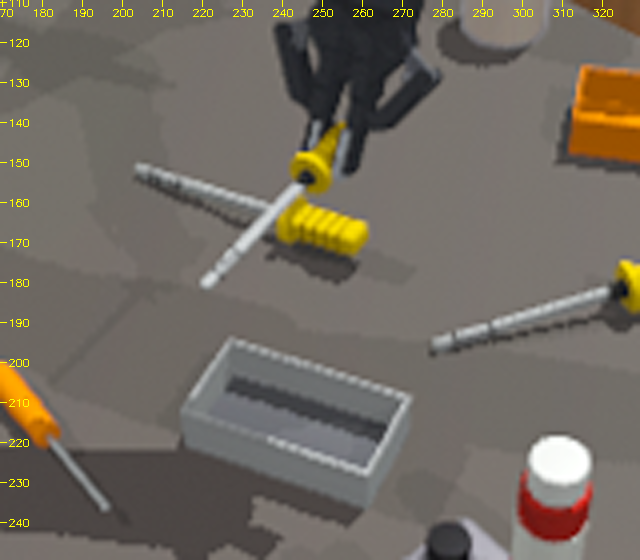

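View pics/top13.png

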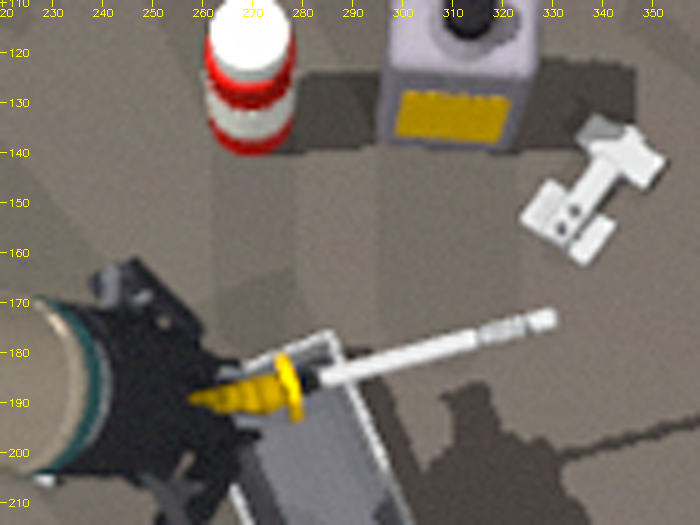

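```bash
python3 - <<'E'
from h import *
t=load("top13.npz");s=load("scene13.npz");print(tri(t,(330.3,173),s,(220.8,180.7)))
from cell import sensors,order
st=sensors.read_state();print(abs(st["qd"]).max(),st["width"]);print(order.finish_job())
E
```

```text
(array([548.76597995,  61.60722198, 292.60774678]), np.float64(1.472391757824402))
0.0014005034141227292 15.487620371852683
the job is handed in; nothing more can be done
None
```

I took the small dipstick off the grey tray by its yellow grip and pushed it down the pump's tube. I then drew it right out and held it up level beside the pump. The job was handed in at about 19 s of the 51 s allowed; `finish_job` gives no verdict.

- **Seating:** the collar stopped on the mouth with about 21 N pushing back and no further movement. It sat about 1 mm from the mouth position I had measured, within the 2 mm calibration error. On the first push part of the force was sideways, so I shifted the dipstick 1.5 mm. A little sideways force came back in the final push (about 7 N).
- **Withdrawal:** the pictures showed the tip about 35 mm clear of the mouth, with no slip in the grip.
- **Final hold:** the two cameras put the tip at (549, 62, 293) mm, and the arm's own reading gave (550, 62, 291) mm. That is about 29 cm above the bench and about 33 cm from the pump's origin on the tube's side. The blade was level and flat side up by the arm's pose. Joint speeds were near zero, and the grip opening stayed at 15 mm.
- **Bystanders:** the arm did not touch the spray can, oil bottle, screwdriver or hinge, and they look unmoved in the pictures. I did not measure their positions again. The larger dipsticks and the orange tray were not touched either.

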